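Zero the bench gauge and hold a test blank on its plunger

ROBOT

A 6-joint arm with a two-finger parallel gripper is mounted at the origin on a cart in front of the work surface, level with it; the furniture and walls round the work are solid. World frame = base frame: x ahead of the robot, y to its left, z up, the work surface at z = 0. Lengths are in m, angles in rad, forces in N, time in s.
With the tool pointing down it reaches from about 0.2 to 0.875 m from the base axis. Payload 3.4 kg.
Tool frame: the origin (TCP) lies between the finger pads; the fingertips stand 25 mm ahead of it and the grasp point (between the pads) lies 6 mm ahead of it (r.nose_length is the z of the fingertips in the tool frame, in m); z points along the fingers, y is the line along which they close (so a half turn about z gives the same grasp; the last joint's range is limited). The gripper opens to 94 mm and grips with 3 to 60 N. Pads are 16 mm wide; open, the fingers measure 119 mm over their backs; the gripper's body (75 mm by 177 mm) begins 78 mm behind the grasp point.
Start: joints at [1.214, 0.276, 1.505, -0, 1.361, -0.121], TCP at [0.134, 0.559, 0.23] pointing down, gripper open.
Joint ranges: [-2.89, 2.89], [-0.75, 2.08], [0.22, 2.7], [-1.18, 4.32], [0.11, 2.71], [-2.7, 2.7]. Speed limits (rad/s): [2.57, 2.57, 3.14, 3.14, 3.14, 3.14].

INTERFACE

Orientations are given as a unit quaternion [w, x, y, z].
In Python, from plant import r, gripper_to, inverse_kinematics, vision, models, telemetry gives the robot as it stands. Calls block until the motion is done:
- r.move_to(position, orientation): joint-space move of the TCP to a pose.
- r.move_l(position, rot=None, vel=0.15, guard=None): straight line of the TCP; rot=None keeps the orientation; vel is the mean speed in m/s. With guard (N) it stops when the force on the tool has changed by that much, and returns True; else False.
- r.movej(angles): joint-space move.
- gripper_to(opening, f_grip=None): finger opening in m; f_grip is the grip in N (None keeps the last); returns when the fingers have stopped.
- r.hold(seconds).
- inverse_kinematics(position, orientation): joint angles nearest the present ones, or None.
- vision.snapshot(name): name is "scene" or "top" or "wrist"; returns the picture (400x640x3 uint8, red, green, blue); there is no depth.
- vision.get_calibration(name): a dict with "fx", "fy", "cx", "cy" (pixels), "position" and "orientation" of the camera in the world. Camera axes: x right, y down, z forward; pixel columns grow to the right and rows downward; lengths in m; the calibration is good to about 2 mm. A picture is of the moment at which its call begins: read the wrist's pose just before it. get_calibration takes no time and is no camera call; for the wrist camera it gives the pose at the moment of the call.
A pose or a line that the arm cannot do raises r.PlanningError and nothing moves.
- r.sign_off(): hands the job in; it is judged then, once.
Trained networks look in the newest picture that a camera, given by its name, has taken for a name from the list of things; names that differ only in an ending like _2 or _b are one class to them, and where a whole thing is asked for, a point or a joint stands for the part that bears it (a point fixed in the world has none). Each returns a list of dicts, best first, with "score" (0 to 1); they miss things now and then, are a little off and sometimes report something else, mostly with a low value. They report only what shows in the picture. A call takes as long as a camera call. They do not tell look-alikes from the thing itself.
- models.boxes_of(thing, camera): "at" ([x, y, z] in m, in world coordinates, good to about 4 mm: the middle of the surface that is visible of it).
- models.regions_of(thing, camera): "pixels" (400x640 bool, what is visible of it).
- models.mark_of(thing, camera): "at" ([x, y, z] in m, in world coordinates, good to about 4 mm: a listed point, or the origin of a listed thing).
Readings, each from a call of its own:
- telemetry.current_t(): time.
- telemetry.current_joints(): joint angles.
- telemetry.current_dq(): joint speeds.
- telemetry.current_joint_efforts(): joint torques, N m.
- telemetry.current_ee_pos(): TCP position.
- telemetry.current_tool_rot(): TCP orientation.
- telemetry.current_wrist_force(): force on the tool from outside, world axes, zero at the start.
- telemetry.current_torque(): the same for the moment, N m.
- telemetry.current_opening(): finger opening in m.
- telemetry.current_finger_force(): force on a finger pad.
Only numpy, scipy, OpenCV 4.12 (cv2) and the standard library are available. Lean on these libraries where they do the work, as an engineer would, in place of code of your own. Each camera call takes 0.05 s, during which the arm holds its last target. There are 200 camera calls.

TASK

First turn the gauge's knob until its pointer lies on the zero mark, and leave it there. Then take the narrow-bladed test blank from the wooden rest by its black grip, gently pass its blade down through the slot in the guard and press the sprung plunger inside about halfway down; finish while still gripping the blank there, upright. Leave the wide blank and the other things on the table alone.

Things in the scene. Friction and masses are not known exactly. Their poses are not given: they have to be found in the camera images.
- gauge: bench gauge, fixed (does not slide): grey base 120 x 230 x 14 mm; origin at the centre of its underside, x away from the robot at yaw 0, y to the left, z up. An aluminium guard box (56 x 66 mm, top 60 mm above the table) stands at y = -50 mm, the dial (80 mm wide) with its knob at y = +75 mm. Stands anywhere in a 7 x 10 cm area, turned up to 0.3 rad
- slot (a point): centre of the slot in the guard's top face, 60 mm above the table; axes as the gauge's. The slot is 34 mm along the gauge's y and 12 mm along its x, through a 10 mm cover with a 1.5 mm chamfer: 2 mm to spare on every side of the narrow blade. Below the cover the guard is hollow; the plunger's top rests 28 mm below this point
- knob_grip (a point): point on the knob's axis, on the top of its grip bar, 49 mm above the table. The bar is black, 44 mm long, 12 mm wide and 25 mm high, on a 44 mm disc (disc top 24 mm above the table); a white line and a small dark pointer lie on one end of the bar. The point turns with the knob: its -x axis points along the bar to the pointer
- zero_knob (a joint): angle of the knob (rad): 0 when the pointer lies on the zero mark (the thick long tick on the white dial, on the gauge's -x side, towards the robot); grows anticlockwise seen from above. Starts 0.5 to 1.4, range -1.7 to 1.7. Turns with about 0.04 N m of friction and stays where it is left
- plunger (a joint): how far the sprung plunger in the guard is pressed down (m): 0 free, 0.012 at its stop. It is a round steel button 16 mm across, straight under the slot's centre; the spring needs 2.4 N to start it and 4.8 N halfway. The blank's weight alone does not move it
- rest: light wooden block 44 x 144 x 36 mm, fixed, with two identical pockets 28 mm deep at y = -35 and +35 mm (each 10 mm along x, 54 mm along y) in which the two blanks stand; origin at the centre of its underside, axes as at yaw 0 x away from the robot, y left. Stands anywhere in an 8 x 7 cm area, turned up to 0.3 rad
- blank: the narrow-bladed test blank, standing upright in one of the rest's pockets: steel blade 8 mm thick (x), 30 mm wide (y), 70 mm long, under a black riveted grip 12 mm thick (x), 40 mm wide (y), 45 mm high; 115 mm tall in all, about 0.15 kg. Origin at the centre of the blade's foot (lower end), z up along the blade. Foot is 8 mm above the table in the pocket
- blank_grip (a point): centre of the blank's black grip, 92.5 mm above its foot; the grip reaches 22.5 mm above and below it
- wide_blank: the other blank in the rest, to be left: same but with a blade 44 mm wide and a grip 46 mm wide; it does not fit the slot. Origin at the centre of its foot
- felt_bob: felt polishing bob, 48 mm across and 46 mm high, loose on the table, a bystander; origin at its underside
- arbor: steel wheel arbor standing on its flange, 40 mm across and 72 mm high, a bystander; origin at its underside
- nut_1: steel nut, 23 x 20 x 10 mm, a bystander; origin at its underside
Mind the look-alikes: they are no part of the job. What is shaped like the blank but green or turquoise is not meant.

How it is judged:
By the outcome, as a careful person would: the job done as asked, in the order asked, and still so for the second after the job is handed in, while the arm keeps its last pose, push and grip.
It also fails if it takes over 61 s, if anything falls off the work surface, if the arm or the gripper's body presses on something with over 40 N, if the wrist force passes 120 N, or if a joint passes its speed limit or range.

## Working session

There is one attempt and no reset: what is moved stays moved. The work goes in short steps, each a Python script; the robot and the scene stay as the last script left them, time stands still between calls to the robot, and variables do not carry over. Pictures are saved under pics/ and viewed, at most 10 in all, crops included, and the job is handed in when it is done.

```bash
ls; mkdir -p pics
cat > h.py <<'E'
import numpy as np, cv2
from scipy.spatial.transform import Rotation as R
from plant import r, gripper_to, inverse_kinematics, vision, models, telemetry as t
def rot(q): return R.from_quat([q[1],q[2],q[3],q[0]])
def save(n,im): cv2.imwrite(f'pics/{n}.png',im[:,:,::-1])
def proj(c,p):
    v=(np.atleast_2d(p)-c['position'])@rot(c['orientation']).as_matrix()
    return np.c_[c['fx']*v[:,0]/v[:,2]+c['cx'],c['fy']*v[:,1]/v[:,2]+c['cy']]
def unproj(c,uv,z):
    uv=np.atleast_2d(uv).astype(float)
    d=np.c_[(uv[:,0]-c['cx'])/c['fx'],(uv[:,1]-c['cy'])/c['fy'],np.ones(len(uv))]@rot(c['orientation']).as_matrix().T
    p=np.array(c['position']);return p+d*((z-p[2])/d[:,2])[:,None]
def down(a):  # tool down, closing axis y at world angle a (mod pi)
    m=np.array([[np.sin(a),np.cos(a),0],[-np.cos(a),np.sin(a),0],[0,0,-1.]])
    q=R.from_matrix(m).as_quat(); return [q[3],q[0],q[1],q[2]]
E
python3 - <<'E'
from h import *
print(t.current_t(),t.current_tool_rot())
for n in ['top','scene']:
    im=vision.snapshot(n);save(n,im);c=vision.get_calibration(n);print(n,c)
    for th in ['gauge','slot','knob_grip','rest','blank','blank_grip','wide_blank','felt_bob','arbor','nut_1']:
        for d in models.mark_of(th,n)[:3]: print(th,np.round(d['at'],3),round(d['score'],2),proj(c,d['at']).round())
E
```

```text
pics
0.0 [-2.02901948e-04  1.17617193e-01  9.93058589e-01 -8.90360137e-04]
top {'fx': 466.74824821329815, 'fy': 466.74824821329815, 'cx': 319.0276936734977, 'cy': 209.89412712852058, 'position': array([ 0.38576245, -0.09747483,  1.44644947]), 'orientation': array([-0.03786271,  0.71473531, -0.69740657,  0.03665964])}
gauge [0.572 0.115 0.   ] 0.81 [[253. 198.]]
slot [0.56  0.061 0.059] 0.88 [[268. 200.]]
knob_grip [0.575 0.193 0.051] 0.64 [[225. 194.]]
rest [ 0.528 -0.291  0.   ] 0.97 [[383. 215.]]
blank [ 0.581 -0.418 -0.002] 0.62 [[423. 199.]]
blank [ 0.611 -0.254  0.002] 0.61 [[371. 188.]]
blank [ 0.444 -0.27  -0.002] 0.57 [[376. 242.]]
blank_grip [ 0.577 -0.42   0.097] 0.69 [[431. 196.]]
blank_grip [ 0.61  -0.254  0.091] 0.64 [[374. 184.]]
blank_grip [ 0.61  -0.345  0.096] 0.43 [[406. 184.]]
wide_blank [ 0.527 -0.255  0.008] 0.65 [[371. 215.]]
felt_bob [ 0.373  0.06  -0.001] 0.67 [[268. 262.]]
arbor [ 0.672 -0.131 -0.001] 0.67 [[332. 168.]]
nut_1 [ 0.413 -0.137 -0.002] 0.46 [[332. 251.]]
scene {'fx': 456.2170153483129, 'fy': 456.2170153483129, 'cx': 323.8967620050869, 'cy': 205.5
[... 327 characters left out ...]
 189.]]
knob_grip [0.567 0.12  0.001] 0.3 [[267. 212.]]
rest [ 0.525 -0.291  0.   ] 0.97 [[390. 256.]]
blank [ 0.445 -0.268  0.003] 0.92 [[370. 269.]]
blank [ 0.531 -0.329  0.007] 0.88 [[405. 256.]]
blank [ 0.578 -0.419 -0.002] 0.81 [[444. 259.]]
blank_grip [ 0.607 -0.347  0.097] 0.91 [[424. 215.]]
blank_grip [ 0.531 -0.324  0.101] 0.81 [[406. 225.]]
blank_grip [ 0.581 -0.418  0.09 ] 0.65 [[449. 229.]]
wide_blank [ 0.525 -0.255  0.008] 0.89 [[377. 250.]]
felt_bob [ 0.374  0.06  -0.   ] 0.5 [[246. 250.]]
arbor [ 0.675 -0.133 -0.001] 0.66 [[358. 216.]]
nut_1 [ 0.53  -0.323  0.104] 0.57 [[406. 224.]]
nut_1 [ 0.527 -0.327  0.009] 0.53 [[404. 256.]]
nut_1 [ 0.413 -0.133  0.001] 0.43 [[317. 262.]]
```

Run:
```python
import cv2,numpy as np
a=cv2.imread('pics/scene.png')[160:310,210:490]; cv2.imwrite('pics/c1.png',cv2.resize(a,(800,429),interpolation=cv2.INTER_CUBIC))
a=cv2.imread('pics/top.png')[150:280,200:450]; cv2.imwrite('pics/c2.png',cv2.resize(a,(800,416),interpolation=cv2.INTER_CUBIC))
```

```text
(no output)
```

View pics/c1.png

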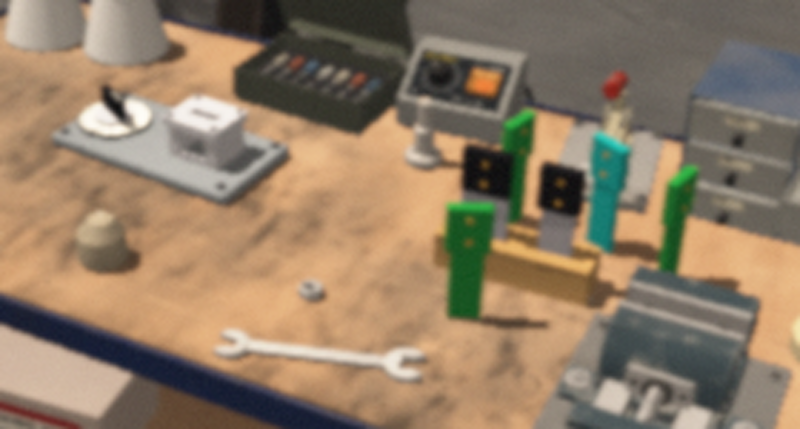

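View pics/c2.png

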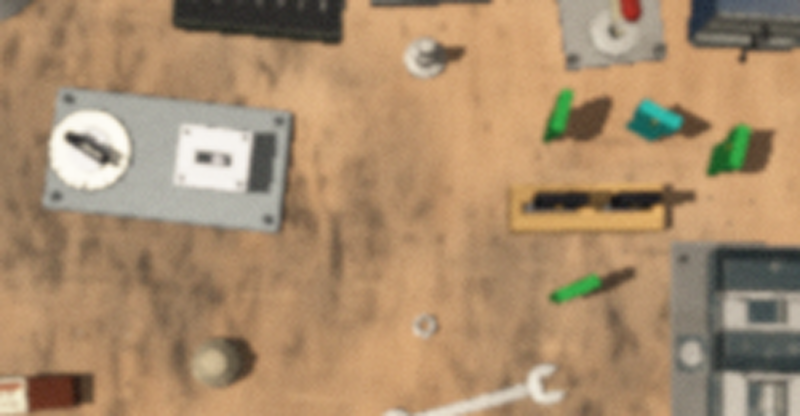

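The possible blanks, in scene pixels, are: black grip, wide blade (381,220); black grip, narrow blade (405,226); green (374,249), (391,215) and (447,235); turquoise (423,217). I choose the narrow black one at (405,226), near y≈-0.325. Next is a closer look at the gauge.

Run:
```python
from h import *
a=np.pi/2-0.12
best=None
for k in (0,np.pi):
    j=inverse_kinematics([0.54,0.13,0.27],down(a+k)); print(k,j)
    if j is not None and (best is None or abs(j[5])<abs(best[1][5])): best=(k,j)
r.movej(best[1]); print(t.current_ee_pos(),t.current_t())
c=vision.get_calibration('wrist');im=vision.snapshot('wrist');save('w1',im);print(c)
for th in ['gauge','slot','knob_grip']:
    for d in models.mark_of(th,'wrist')[:2]: print(th,np.round(d['at'],4),round(d['score'],2),proj(c,d['at']).round())
np.save('w1.npy',c,allow_pickle=True)
cv2.imwrite('pics/w1b.png',cv2.resize(im[:,:,::-1],(800,500)))
```

```text
Traceback (most recent call last):
  File "h.py", line 15, in down
    q=R.from_matrix(m).as_quat(); return [q[3],q[0],q[1],q[2]]
      ~~~~~~~~~~~~~^^^
  File "scipy/spatial/transform/_rotation.pyx", line 1143, in scipy.spatial.transform._rotation.Rotation.from_matrix
ValueError: Non-positive determinant (left-handed or null coordinate frame) in rotation matrix 0: [[ 0.99280864  0.11971221  0.        ]
 [-0.11971221  0.99280864  0.        ]
 [ 0.          0.         -1.        ]].
```

```bash
sed -i 's/\[\[np.sin(a),np.cos(a),0\],\[-np.cos(a),/[[-np.sin(a),np.cos(a),0],[np.cos(a),/' h.py
cat >> h.py <<'E'
def q_of(a,p):  # choose half turn with the smaller wrist angle
    js=[(abs(j[5]),k) for k in (0,np.pi) if (j:=inverse_kinematics(p,down(a+k))) is not None]
    return down(a+min(js)[1])
E
python3 - <<'E'
from h import *
p=[0.52,0.13,0.27]
r.move_to(p,q_of(np.pi/2-0.12,p)); print(t.current_ee_pos(),t.current_joints(),t.current_t())
c=vision.get_calibration('wrist');im=vision.snapshot('wrist');save('w1',im);print(c)
for th in ['gauge','slot','knob_grip']:
    for d in models.mark_of(th,'wrist')[:2]: print(th,np.round(d['at'],4),round(d['score'],2),proj(c,d['at']).round())
np.save('w1.npy',c,allow_pickle=True)
cv2.imwrite('pics/w1b.png',cv2.resize(im[:,:,::-1],(800,500)))
E
```

```text
[0.51976117 0.13078559 0.26997654] [ 1.16366051e-01  1.96686556e-01  1.51527725e+00  4.28388449e-04
  1.42973450e+00 -1.33549362e+00] 3.175
{'fx': 318.6692242490096, 'fy': 318.6692242490096, 'cx': 319.89096568955114, 'cy': 199.04214102841794, 'position': array([0.44539517, 0.14005978, 0.42382817]), 'orientation': array([0.09718504, 0.74159467, 0.65809858, 0.08659485])}
gauge [0.5633 0.1155 0.0047] 0.67 [[312. 205.]]
slot [0.5637 0.0639 0.0609] 0.62 [[269. 223.]]
knob_grip [0.5767 0.1897 0.0482] 0.86 [[372. 218.]]
```

View pics/w1b.png

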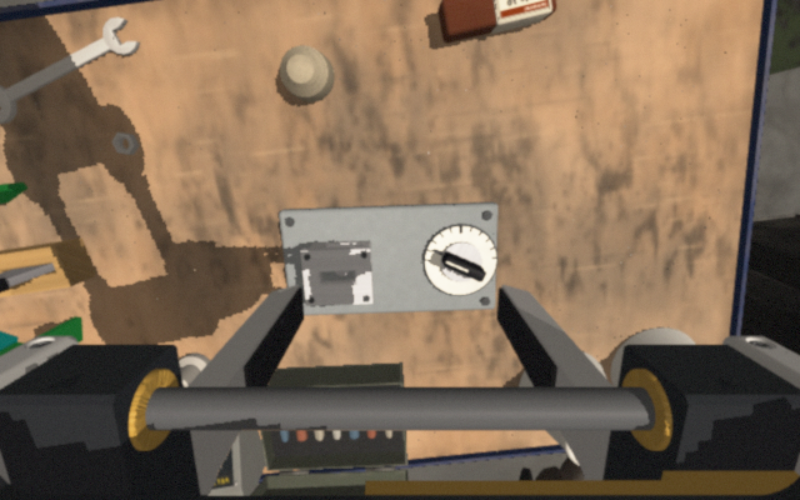

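Run:
```python
from h import *
p=[0.60,0.13,0.16]
r.move_to(p,q_of(np.pi/2-0.12,p)); print(t.current_ee_pos(),t.current_t())
c=vision.get_calibration('wrist');im=vision.snapshot('wrist');save('w2',im)
for th in ['gauge','slot','knob_grip']:
    for d in models.mark_of(th,'wrist')[:2]: print(th,np.round(d['at'],4),round(d['score'],2),proj(c,d['at']).round())
np.save('w2.npy',c,allow_pickle=True)
cv2.imwrite('pics/w2b.png',cv2.resize(im[60:260,160:480,::-1],(800,500),interpolation=cv2.INTER_CUBIC))
```

```text
[0.59967068 0.13018554 0.16020884] 3.975
gauge [0.565  0.1141 0.0029] 0.79 [[299. 159.]]
slot [0.5643 0.064  0.0626] 0.81 [[232. 176.]]
knob_grip [0.5767 0.1905 0.0504] 0.66 [[388. 170.]]
```

View pics/w2b.png

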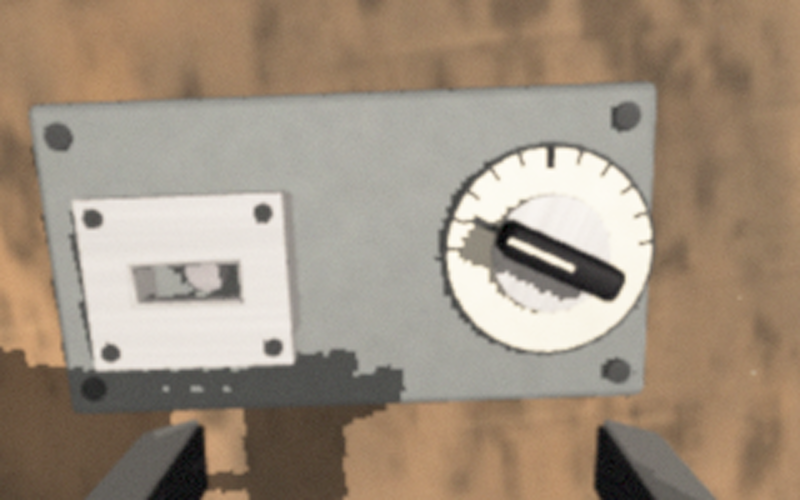

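```bash
cat > fit.py <<'E'
from h import *
from scipy.optimize import least_squares
def pose(x): return lambda P: np.c_[x[0]+np.cos(x[2])*P[:,0]-np.sin(x[2])*P[:,1], x[1]+np.sin(x[2])*P[:,0]+np.cos(x[2])*P[:,1],P[:,2]]
def fit(c,P,uv,x0):
    s=least_squares(lambda x:(proj(c,pose(x)(P))-uv).ravel(),x0,loss='soft_l1'); return s.x,s.fun.reshape(-1,2)
E
python3 - <<'E'
from fit import *
c=np.load('w2.npy',allow_pickle=True).item()
f=lambda L:np.array(L)/2.5+[160,60]
# image: right=+y, up=-x
pl=f([(32,105),(655,84),(642,390),(75,408)]);P=np.array([(-.06,-.115,.014),(-.06,.115,.014),(.06,.115,.014),(.06,-.115,.014)])
g=f([(73,200),(285,192),(295,362),(95,372)]);G=np.array([(-.028,-.083,.06),(-.028,-.017,.06),(.028,-.017,.06),(.028,-.083,.06)])
s=f([(132,265),(240,261),(242,300),(137,304)]);S=np.array([(-.006,-.067,.06),(-.006,-.033,.06),(.006,-.033,.06),(.006,-.067,.06)])
x0=[.565,.115,-.1]
for A,B in((P,pl),(G,g),(S,s),(np.r_[P,G,S],np.r_[pl,g,s])):
    x,e=fit(c,A,B,x0);sl=pose(x)(np.array([[0,-.05,.06],[0,.075,.049]]));print(x.round(4),np.abs(e).max().round(1),sl.round(4).tolist())
b=unproj(c,f([(503,235),(622,285)]),.049);d=b[0]-b[1];print(b.round(4),b.mean(0).round(4),np.hypot(*d[:2]))
th=np.arctan2(d[1],d[0])-x[2]-np.pi;print('theta',(th+np.pi)%(2*np.pi)-np.pi)
z=unproj(c,f([(550,155),(549,248)]),.016);d=z[0]-z[1];print('zero dir',np.arctan2(d[1],d[0])-np.pi,(np.arctan2(d[1],d[0])-np.pi-x[2]+np.pi)%(2*np.pi)-np.pi)
E
```

```text
[ 0.568   0.1156 -0.087 ] 3.8 [[0.5636, 0.0657, 0.06], [0.5745, 0.1903, 0.049]]
[ 0.5675  0.1156 -0.0844] 0.9 [[0.5633, 0.0658, 0.06], [0.5738, 0.1903, 0.049]]
[ 0.5671  0.1159 -0.0851] 0.6 [[0.5629, 0.0661, 0.06], [0.5735, 0.1906, 0.049]]
[ 0.5674  0.1157 -0.086 ] 3.5 [[0.5631, 0.0659, 0.06], [0.5739, 0.1905, 0.049]]
[[0.5613 0.1698 0.049 ]
 [0.5829 0.2082 0.049 ]] [0.5721 0.189  0.049 ] 0.04404611204734136
theta 1.1449459678259668
zero dir -0.08253261122187094 0.003495490491850717
```

```bash
cat > knob.py <<'E'
from h import *
yaw=-0.086
def turn(th0,th1,k):
    a0,a1=yaw+th0+np.pi/2,yaw+th1+np.pi/2
    r.move_to([*k,.12],down(a0+H)); gripper_to(.045)
    print('guard',r.move_l([*k,.053],vel=.08,guard=12)); 
    gripper_to(0,f_grip=20); print('open',t.current_opening(),t.current_ee_pos())
    p=t.current_ee_pos()
    for s in np.linspace(0,1,max(2,int(abs(a1-a0)/.12)))[1:]:
        r.movej(inverse_kinematics([*k,.053],down(a0+(a1-a0)*s+H)))
    r.hold(.3); print('torq',t.current_torque(),t.current_wrist_force(),t.current_tool_rot(),down(a1+H))
    gripper_to(.045); r.move_l([*k,.13],vel=.12)
def ends(th0,th1,k):
    for h in(0,np.pi):
        js=[inverse_kinematics([*k,.053],down(yaw+th+np.pi/2+h)) for th in(th0,th1)]
        print(h,[None if j is None else j[5].round(2) for j in js])
        if all(j is not None for j in js): yield h
K=[.5735,.190]
E
python3 - <<'E'
from knob import *
import knob
hs=list(ends(1.145,0,K)); knob.H=hs[0] if len(hs)==1 else min(hs,key=lambda h:max(abs(inverse_kinematics([*K,.053],down(yaw+th+np.pi/2+h))[5]) for th in(0,1.145)))
print(knob.H); turn(1.145,0,K)
p=[0.60,0.13,0.16]
r.move_to(p,q_of(np.pi/2-0.12,p)); print(t.current_t())
c=vision.get_calibration('wrist');im=vision.snapshot('wrist');save('w3',im);np.save('w3.npy',c,allow_pickle=True)
cv2.imwrite('pics/w3b.png',cv2.resize(im[80:220,320:440,::-1],(600,700)[::1] and (514,600),interpolation=cv2.INTER_CUBIC))
E
```

```text
0 [np.float64(-2.43), np.float64(-1.28)]
3.141592653589793 [np.float64(0.72), np.float64(1.86)]
3.141592653589793
guard False
open 0.012020230228697096 [0.57388864 0.18985443 0.05317656]
torq [-0.93796235 -0.50827028 -0.01892465] [ 3.26559619 -4.5312177   0.59712547] [ 7.49447944e-04  9.99204491e-01 -3.98648151e-02  7.87246859e-04] [np.float64(0.0), np.float64(0.9990756424412623), np.float64(-0.04298675005835), np.float64(0.0)]
15.075
```

View pics/w3b.png

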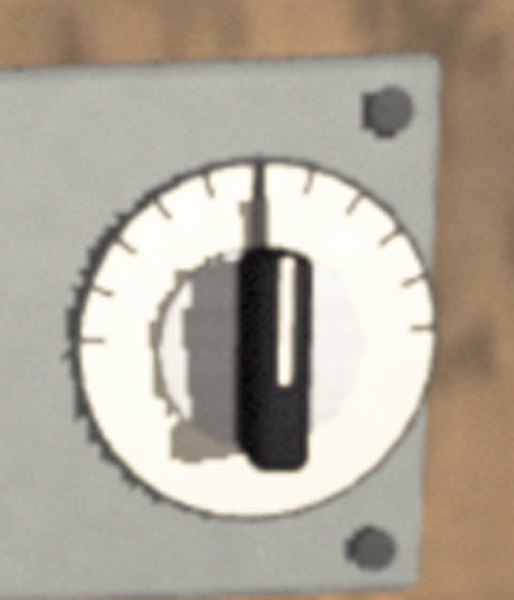

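The pointer looks on the zero tick, and the white line is nearly vertical at crop x≈286. I'll check that numerically, then photograph the blanks from close up.

Run:
```python
from fit import *
c=np.load('w3.npy',allow_pickle=True).item(); im=cv2.imread('pics/w3.png')
f=lambda L:np.array(L)/4.285+[320,80]
for L,z in (([(286,258),(285,385)],.049),([(273,256),(272,460)],.049),([(313,262),(307,460)],.049)):
    b=unproj(c,f(L),z);d=b[0]-b[1];print((np.arctan2(-d[1],-d[0])+.086).round(3),end=' ')
# white line by thresholding
sub=im[136:174,378:395].min(2); ys,xs=np.where(sub>170); 
P=unproj(c,np.c_[xs+378,ys+136],.049)[:,:2]; u,s,v=np.linalg.svd(P-P.mean(0)); print('line',len(P),np.arctan(v[0][1]/v[0][0])+.086,s)
p=[0.53,-0.285,0.25]
a=0
r.move_to(p,q_of(np.pi/2,p)); print(t.current_ee_pos(),t.current_t())
c=vision.get_calibration('wrist');im=vision.snapshot('wrist');save('b1',im);np.save('b1.npy',c,allow_pickle=True);print(c['position'])
for th in ['rest','blank','blank_grip','wide_blank']:
    for d in models.mark_of(th,'wrist')[:3]: print(th,np.round(d['at'],4),round(d['score'],2),proj(c,d['at']).round())
cv2.imwrite('pics/b1b.png',cv2.resize(im[60:260,160:480,::-1],(800,500),interpolation=cv2.INTER_CUBIC))
```

```text
0.012 0.012 -0.006 line 183 0.0367462023073391 [0.12039338 0.04072398]
[ 0.53015635 -0.28451911  0.24986297] 17.1167
[ 0.60509616 -0.28405809  0.40371344]
rest [ 0.5249 -0.2906  0.0008] 0.63 [[325. 178.]]
blank [ 0.6095 -0.3481  0.0048] 0.98 [[373. 110.]]
blank [ 0.5831 -0.4181 -0.0032] 0.72 [[427. 132.]]
blank [ 0.4481 -0.2712 -0.0008] 0.68 [[310. 234.]]
blank_grip [ 0.5801 -0.4166  0.0922] 0.82 [[457. 141.]]
blank_grip [ 0.6053 -0.2532  0.0912] 0.77 [[287. 114.]]
blank_grip [ 0.5302 -0.3278  0.0959] 0.63 [[364. 192.]]
```

View pics/b1b.png

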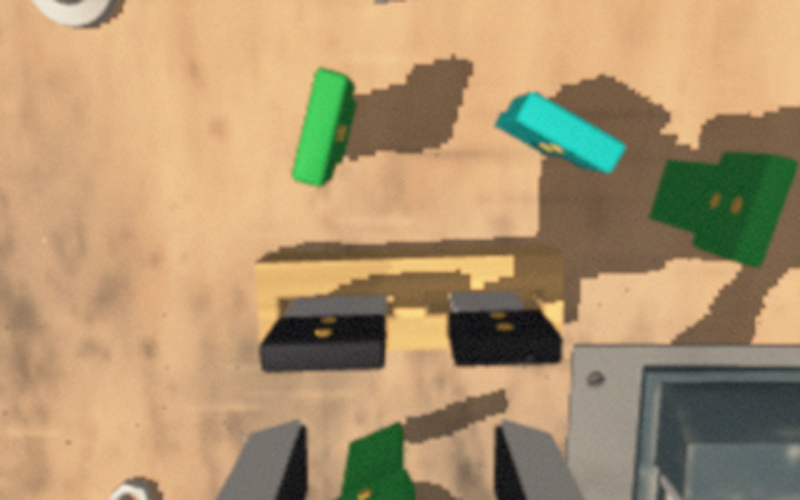

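The knob is on zero to within about 0.01 rad. The narrow blank is the right black grip at crop (505,345): its top edge is 108 px against 123 px for the left one, as 40 mm to 46 mm should be. I'll take one closer look from overhead to get the grasp pose.

Run:
```python
from fit import *
p=[0.465,-0.32,0.19]
r.move_to(p,q_of(np.pi/2,p)); print(t.current_ee_pos(),t.current_t())
c=vision.get_calibration('wrist');im=vision.snapshot('wrist');save('b2',im);np.save('b2.npy',c,allow_pickle=True);print(c['position'])
u,v=proj(c,[.53,-.325,.123])[0].round().astype(int);print(u,v); u0,v0=u-60,v-45
print(u0,v0)
cv2.imwrite('pics/b2b.png',cv2.resize(im[max(v0,0):v0+90,u0:u0+120,::-1],None,fx=6,fy=6,interpolation=cv2.INTER_CUBIC))
```

```text
[ 0.46493558 -0.32011306  0.18990818] 17.8333
[ 0.53981334 -0.3198753   0.34380466]
328 129
268 84
```

View pics/b2b.png

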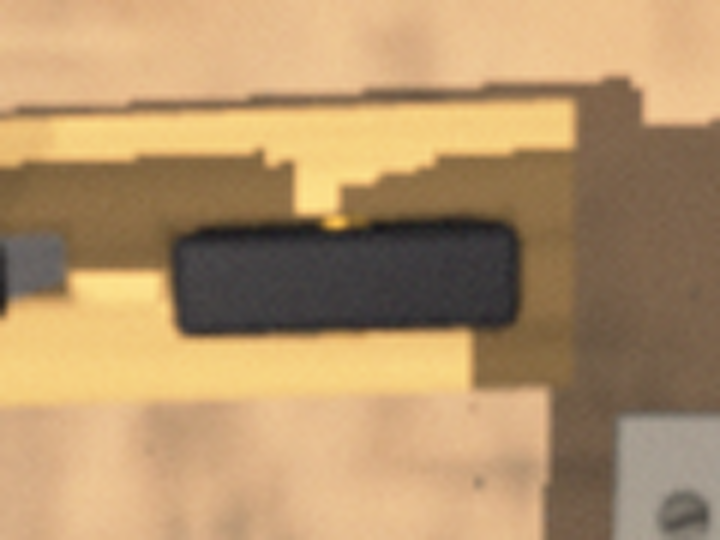

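Run:
```python
from fit import *
c=np.load('b2.npy',allow_pickle=True).item()
uv=np.array([(178,238),(517,225),(519,323),(182,333)])/6+[268,84]
P=np.array([(.006,.02,.123),(.006,-.02,.123),(-.006,-.02,.123),(-.006,.02,.123)])
x,e=fit(c,P,uv,[.53,-.325,.03]);print(x,np.abs(e).max())
if not(np.abs(e).max()<3 and abs(x[0]-.53)<.015 and abs(x[1]+.325)<.015): raise SystemExit
yaw,k=x[2],None
for h in(0,np.pi):
    js=[inverse_kinematics(q,down(a+h)) for q,a in(([x[0],x[1],.1065],yaw),([.563,.066,.125],-.086))]
    print(h,[None if j is None else j[5].round(2) for j in js])
    if all(j is not None for j in js):
        m=max(abs(j[5]) for j in js)
        if k is None or m<k[0]: k=(m,h)
h=k[1]; q=down(yaw+h)
r.move_to([x[0],x[1],.20],q); gripper_to(.045)
print('guard',r.move_l([x[0],x[1],.1065],vel=.1,guard=10))
gripper_to(0,f_grip=40); print('open',t.current_opening(),t.current_finger_force(),t.current_ee_pos())
f0=t.current_wrist_force(); print('lift',r.move_l([x[0],x[1],.15],vel=.06,guard=15)); print(t.current_wrist_force()-f0,t.current_opening())
r.move_l([x[0],x[1],.25],vel=.15)
p=[.563,.066,.25]; r.move_to(p,down(-.086+h)); r.move_l([.563,.066,.19],vel=.1)
print(t.current_ee_pos(),t.current_opening(),t.current_t())
np.save('hh.npy',h)
c=vision.get_calibration('wrist');im=vision.snapshot('wrist');save('s1',im);np.save('s1.npy',c,allow_pickle=True);print(c['position'])
print(proj(c,[[.563,.066,.06],[.563,.066,.0915]]))
cv2.imwrite('pics/s1b.png',cv2.resize(im[50:350,120:520,::-1],None,fx=2,fy=2,interpolation=cv2.INTER_CUBIC))
```

```text
[ 0.52890299 -0.32395106  0.0336638 ] 1.4538400176570008
0 [np.float64(-0.7), np.float64(0.08)]
3.141592653589793 [np.float64(2.45), None]
guard False
open 0.011978417654269238 39.99992251396179 [ 0.52896999 -0.32397267  0.10666239]
lift False
[ 0.04993337 -0.26422084 -1.71164045] 0.011971993875310302
[0.56351702 0.0657571  0.19042061] 0.01126261400521986 25.0667
[0.56984742 0.14082806 0.34427473]
[[319.14109057 198.25128322]
 [319.09978187 207.9825922 ]]
```

View pics/s1b.png

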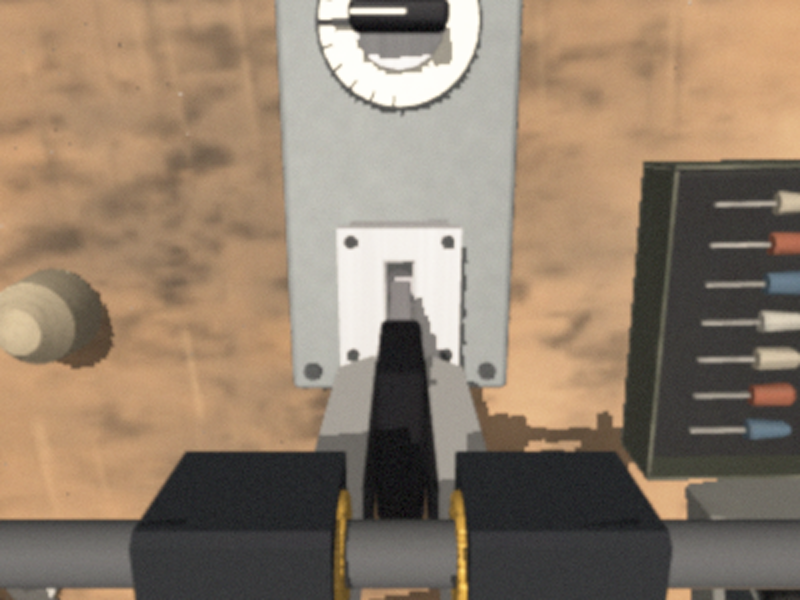

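Run:
```python
from fit import *
c=np.load('s1.npy',allow_pickle=True).item(); print(t.current_opening(),t.current_finger_force())
g=(.5674,.1157,-.086)
S=np.array([(-.006,-.033,.06),(.006,-.033,.06),(-.006,-.067,.06),(.006,-.067,.06)])
B=np.array([(-.004,-.035,.0919),(.004,-.035,.0919),(-.004,-.065,.0919),(.004,-.065,.0919)])
G=np.array([(-.028,-.017,.06),(.028,-.017,.06)])
o=lambda P:((proj(c,pose(g)(P))-[120,50])*2).round(1).tolist()
print('slot',o(S));print('foot',o(B));print('guard',o(G))
im=cv2.imread('pics/s1.png'); cv2.imwrite('pics/s1c.png',cv2.resize(im[160:240,270:370],None,fx=7,fy=7,interpolation=cv2.INTER_CUBIC))
```

```text
0.01197548524134769 39.99931275844574
slot [[385.3, 260.6], [411.7, 260.6], [385.8, 331.8], [411.4, 331.8]]
foot [[388.6, 281.2], [408.3, 281.1], [389.0, 350.8], [408.1, 350.8]]
guard [[336.0, 225.6], [460.9, 225.5]]
```

View pics/s1c.png

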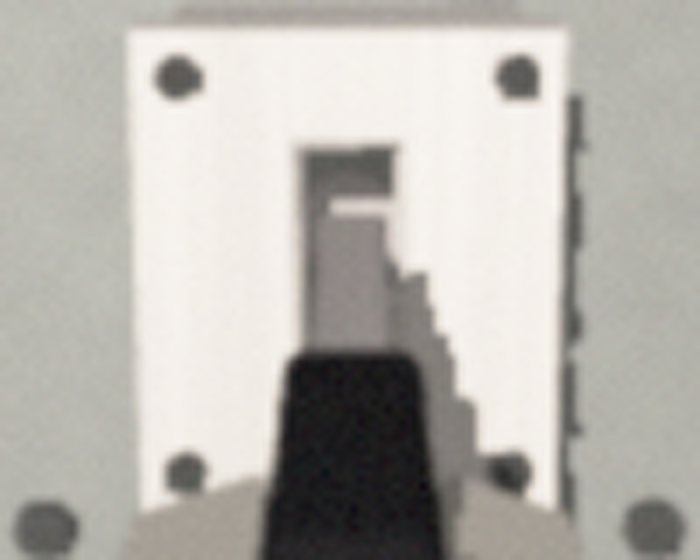

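The blade foot at crop (351,213) lines up with the slot, whose x edges are 303–397: within 0.2 mm in x and about 0.5 mm in y. So I'll insert it gently.

Run:
```python
from h import *
x,y=.5631,.0654
r.move_l([x,y,.165],vel=.05); r.hold(.3); f0=np.array(t.current_wrist_force()); m0=np.array(t.current_torque())
print('in',r.move_l([x,y,.134],vel=.02,guard=4)); 
print(t.current_ee_pos().round(4),(t.current_wrist_force()-f0).round(2),(t.current_torque()-m0).round(3))
if t.current_ee_pos()[2]<.1355:
    for z in(.131,.129,.127,.1252):
        g=r.move_l([x,y,z],vel=.01,guard=8);r.hold(.15)
        print(g,t.current_ee_pos().round(4),(t.current_wrist_force()-f0).round(2),(t.current_torque()-m0).round(3))
print(t.current_opening(),t.current_t())
```

```text
in False
[0.5632 0.0654 0.1342] [-1.07 -0.6  -0.34] [-0.063  0.017 -0.063]
False [0.5631 0.0654 0.131 ] [-1.35 -0.77 -1.14] [-0.041 -0.009 -0.058]
False [0.5633 0.0654 0.1292] [-1.73 -0.61  2.63] [ 0.02   0.082 -0.054]
False [0.5633 0.0654 0.1271] [-1.44  0.54  3.09] [-0.012  0.039 -0.03 ]
False [0.5632 0.0654 0.1253] [ 0.17 -1.31  2.62] [-0.084 -0.012  0.002]
0.011800922974407081 29.85
```

Run:
```python
from h import *
r.move_l([.5631,.0654,.1246],vel=.01)
F=[]
for i in range(30): r.hold(.05);F.append(t.current_wrist_force())
print(t.current_ee_pos().round(4),np.mean(F,0).round(2),np.std(F,0).round(2),rot(t.current_tool_rot()).as_matrix()[:,2].round(4),t.current_t())
c=vision.get_calibration('wrist');im=vision.snapshot('wrist')
P=[[.567,.066,.06],[.5655,.0961,.014]];print(proj(c,P))
cv2.imwrite('pics/f.png',cv2.resize(im[50:350,120:520,::-1],None,fx=2,fy=2,interpolation=cv2.INTER_CUBIC))
im=vision.snapshot('scene');cv2.imwrite('pics/fs.png',cv2.resize(im[130:240,220:340,::-1],None,fx=5,fy=5,interpolation=cv2.INTER_CUBIC))
```

```text
[0.5632 0.0654 0.1246] [0.6  0.22 3.2 ] [0.46 0.6  0.5 ] [ 2.e-04  0.e+00 -1.e+00] 31.6
[[324.9685782  220.54416059]
 [319.36750003 168.99858376]]
```

View pics/fs.png

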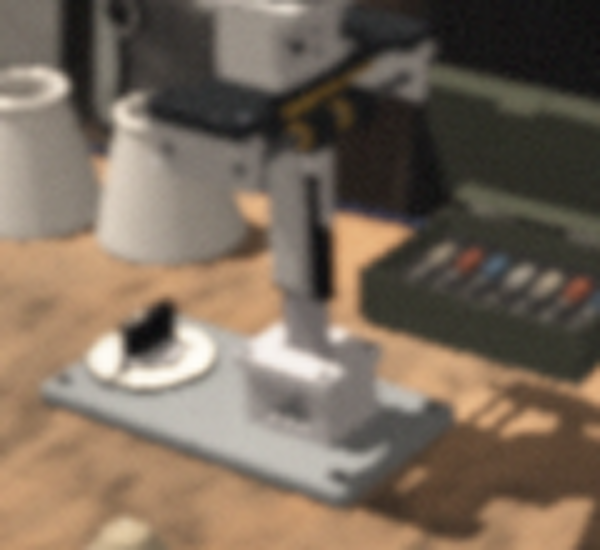

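The blade is in the slot and upright. The wrist force of 3.2 N plus the 1.5 N blank weight gives about 4.7 N, close to the 4.8 N expected at half press.

```bash
python3 -c "
from h import *
print(r.sign_off(),t.current_t())"
```

```text
the job is handed in; nothing more can be done
the job is handed in; nothing more can be done
```

I set the knob to zero (measured within about 0.01 rad) and passed the narrow blank through the slot. It is still gripped there, upright, pressing the plunger about halfway (about 4.7 N against 4.8 N expected), and I handed the job in at about 32 s.

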